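Fetch the unset pendant block from the sprung rail

ROBOT

A 7-joint arm with a two-finger parallel gripper is mounted at the origin on the work surface. World frame = base frame: x ahead of the robot, y to its left, z up, the work surface at z = 0. Lengths are in m, angles in rad, forces in N, time in s.
With the tool pointing down it reaches from about 0.4 to 0.9 m from the base axis. Payload 5.5 kg.
Tool frame: the origin (TCP) lies at the very end of the fingers, on their centre line; the grasp point (between the pads) lies 19 mm behind it; z points along the fingers, y is the line along which they close (so a half turn about z gives the same grasp; the last joint's range is limited). The gripper opens to 85 mm and grips with 20 to 120 N. Pads are 22 mm wide; open, the fingers measure 114 mm over their backs; the gripper's body (76 mm by 85 mm) begins 54 mm behind the grasp point. The pads swing forward as they close: fully open they stand 13 mm farther back than shut.
Start: joints at [1.391, 0.501, -0.427, 1.55, 0.221, 1.138, -0.21], TCP at [0.279, -0.587, 0.231] pointing down, gripper open.
Joint ranges: [-2.88, 2.88], [-0.31, 2.03], [-1.54, 1.56], [0.2, 2.42], [-1.41, 4.55], [0.19, 2.02], [-2.57, 2.57]. Speed limits (rad/s): [2.57, 2.57, 3.14, 3.14, 3.14, 3.14, 3.14].

INTERFACE

Orientations are given as a rotation vector (axis times angle).
In Python, from bench import ctrl, camera gives the robot as it stands. The module is installed in compiled form; this text tells all that it offers.
- The arm moves only by the tool play_rows, never from a script. Its argument "motion" is a list of rows, each an object of numbers: "dx", "dy", "dz": the shift along the tool's x, y, z scaled (see below); "rx", "ry", "rz": the turn, a rotation vector about the tool's x, y, z scaled (see below); "grip": the opening, from -1 (shut) to 1 (fully open). In form: [{"dx": .., "dy": .., "dz": .., "rx": .., "ry": .., "rz": .., "grip": ..}, ...]. A call has 1 to 20 rows; each row shifts and turns the commanded pose from where the row before left it, along the tool's axes as they then stand; what a row does not reach is not made up. The controller multiplies each number of a shift by 0.05 m and each number of a turn by 360 degrees. A row lasts 1/12 s, in which the tool goes at most 41.7 mm and 7.16 degrees, less where a joint would pass 70% of its speed; a pose out of reach is approached as far as the arm can. A call with a number of a shift or a turn outside -1 to 1 is refused whole. A call with a gripper value outside its range is refused whole. The fingers move at their own pace and stop on an object; "grip_force" is the grip in N (left out, the last holds). Time passes only in rows, so rows that do not move let the fingers close. It gives the time, the measured TCP pose, the force, the opening and the grip force at its end, in the units of the state.
- ctrl.observe(): the state, without advancing time (a new reading comes with each control period).
- camera(name): name is "scene" or "top" or "wrist"; returns a dict with "image" (400x640x3 uint8, red, green, blue), "z_map" (400x640 float32, m along the optical axis (not along the pixel's ray), 0 where there is no reading), "fov_y" (degrees; the focal length in pixels is half the picture's height over the tangent of half this angle, whatever the lens; pixels are square), "cx", "cy" (the principal point, pixels), "extrinsics" (4x4, takes a point from world to camera coordinates). Camera axes: x right, y down, z forward; pixel columns grow to the right and rows downward; lengths in m; the calibration is good to about 2 mm. The wrist camera is an equidistant fisheye: a pixel r from the principal point sees the ray r / f radians off the axis. A picture is of the moment at which its call begins.
- ctrl.sign_off(): hands the job in; it is judged then, once.
The state is a dict: "time": time; "joint_positions": joint angles; "qvel": joint speeds; "joint_torque": joint torques, N m; "ee_pos": TCP position; "tcp_rot": TCP orientation; "wrist_force": force on the tool from outside, world axes, zero at the start; "wrist_torque": the same for the moment, N m; "width": opening from 0.0 (shut) to 1.0 (fully open); "finger_force": force on a finger pad.
Only numpy, scipy, OpenCV 4.12 (cv2) and the standard library are available. Lean on these libraries where they do the work, as an engineer would, in place of code of your own. Each camera call takes 0.05 s, during which the arm holds its last target. There are 200 camera calls.

TASK

Three setter's blocks are clipped side by side on the sloping rail, and one of them still has an empty setting (an open ring, no stone in it). Pull that block off the rail against its sprung catch and lay it down gently, flat and setting upward, inside the fence of whichever of the two nests on the bench plate is free. Leave the other blocks and everything else on the bench where they are.

Things in the scene. Friction and masses are not known exactly. Their poses are not given: they have to be found in the camera images.
- block_open: Block with the empty setting: wood, 90 (x) x 56 (y) x 30 mm (z), 0.3 kg; a 10 mm steel bar across each end (bar centres x +-51, z 9; 112 mm overall). On top, centred, an open aluminium ring, 38 mm across, 7 mm high, no stone. Origin: centre of the underside, z out of the top. On the rail it is tilted 35 degrees, x pointing up the slope. Grip across the 56 mm width.
- block_set1: A block on the rail, like block_open in size and origin, but its setting is closed by a smooth white dome stone 33 mm across (top 47.5 mm above the underside). Leave it.
- block_set2: Another block on the rail, like block_open in size and origin, but its setting is closed by a smooth white dome stone 33 mm across (top 47.5 mm above the underside). Leave it.
- block_nest: A block like block_open in size and origin, but its setting is closed by a smooth white dome stone 33 mm across (top 47.5 mm above the underside). It lies flat in one of the two nests, long way along the plate's y. Leave it.
- rack: Fixed sloping rail board, 315 mm wide (y), rising 35 degrees to its +x; origin on the bench under its middle. Stations at y -105, 0, 105 mm, block origins 78 mm up. A 14 mm lip holds each lower bar; over each upper bar a sprung roller (housing 28 mm proud, 95 mm from block centre). Pull a block straight off along its z: 10 to 20 N, free after 10 mm.
- bench_plate: Plywood plate lying flat, fixed, 220 mm (x) x 156 mm (y) x 12 mm thick. Origin: centre of the underside. Carries nest_a and nest_b side by side along its x. A thin paper card lies in the free nest and may be covered.
- nest_a (a point): Centre of the floor (12 mm above the bench) of the nest in the plate's -x half; axes as the plate. Inside of the fence 122 mm along y, 66 mm along x: a block lies with its long side along y, either way round. Fence 8 mm high; its long sides are open for 90 mm in the middle, for the fingers. Free, or holds a block.
- nest_b (a point): The same for the nest at the plate's +x half, 115 mm from nest_a.
- hammer: Hammer lying on the bench, about 220 mm long along its x. Leave it.
- graver: Graver with a round wooden handle, lying, about 120 mm long along its x. Leave it.
- jar: Glass jar, 60 mm diameter, 75 mm high, standing; origin under its centre. Leave it.
- brush: Brush lying on the bench, about 190 mm long along its x. Leave it.
- flux: Amber bottle, 52 mm diameter, 100 mm high, standing; origin under its centre. Leave it.
There are look-alikes about, which are no part of the job. What is shaped like the block_open but purple or turquoise is not meant.

How it is judged:
At the end, for the whole second after the job is handed in: block_open rests released in the free nest: within 10 mm of its centre, under 4 mm above its floor, tilt under 0.06 rad, long side within 0.2 rad of the nest's. Other blocks within 12 mm of their starts; hammer, graver, jar, brush, bottle within 30 mm (((horizontal distance between block_open and nest_a below 0.01 m and z of block_open in the frame of nest_a below 0.004 m) or (horizontal distance between block_open and nest_b below 0.01 m and z of block_open in the frame of nest_b below 0.004 m)) and angle between block_open's own z axis and vertical below 0.06 rad and angle between the x axis of block_open and the y axis of bench_plate, either way round below 0.2 rad and linear speed of block_open below 0.02 m/s and distance of each of block_set1, block_set2, block_nest from where it was at the start of the episode below 0.012 m and distance of each of hammer, graver, jar, brush, flux from where it was at the start of the episode below 0.03 m); the robot touches nothing.
It fails at once if another block is moved more than 20 mm from its place (distance of any of block_set1, block_set2, block_nest from where it was at the start of the episode above 0.02 m).
It fails at once if a bystander on the bench is moved more than 40 mm (distance of any of hammer, graver, jar, brush, flux from where it was at the start of the episode above 0.04 m).
It fails at once if the block is pressed or slammed onto the bench plate with more than 60 N (contact force between block_open and bench_plate above 60 N).
It fails at once if the block is let fall into the nest from more than about 20 mm instead of being set down (horizontal distance between block_open and bench_plate below 0.13 m and height (world z) of block_open above 0.03 m and contact force between block_open and the fingers below 0.1 N and linear speed of block_open above 0.15 m/s).
It also fails if it takes over 35 s, if anything falls off the work surface, if the arm or the gripper's body presses on something with over 40 N, if the wrist force passes 120 N, or if a joint passes its speed limit or range.

## Working session

There is one attempt and no reset: what is moved stays moved. The work goes in short steps, Python scripts to look and compute and a tool call to move; the robot and the scene stay as the last step left them, time stands still between calls to the robot, and variables do not carry over. Pictures are saved under pics/ and viewed, at most 13 in all, crops included, and the job is handed in when it is done.

Besides the shell and the picture viewer there is one more tool, called after "Emit:" as name([rows], argument=value, ...), one row to a line, values as JSON. play_rows: Moves the arm, as the interface text tells. Shifts and turns lie within -1 to 1; 1 stands for 0.05 m of shift or 360 degrees of turn. Its arguments: {"type":"object","properties":{"motion":{"type":"array"},"grip_force":{"type":"number"}},"required":["motion"]}

```bash
mkdir -p pics
cat > h.py <<'E'
import numpy as np, cv2
from bench import ctrl, camera
from scipy.spatial.transform import Rotation as R
def pts(c):
    im=c["image"];z=c["z_map"];f=200/np.tan(np.radians(c["fov_y"])/2)
    v,u=np.mgrid[:400,:640]
    P=np.stack([(u-c["cx"])/f*z,(v-c["cy"])/f*z,z],-1)
    E=np.array(c["extrinsics"]);return (P-E[:3,3])@E[:3,:3]
def save(n,im): cv2.imwrite(f"pics/{n}.png",cv2.cvtColor(im,cv2.COLOR_RGB2BGR))
E
python3 - <<'E'
from h import *
s=ctrl.observe();print({k:np.round(v,3) for k,v in s.items()})
for n in("scene","top"):
    c=camera(n);np.savez(n,P=pts(c),**c);save(n,c["image"]);print(n,c["fov_y"],c["cx"],c["cy"],np.round(c["extrinsics"],3).tolist())
E
```

```text
{'time': np.float64(0.0), 'joint_positions': array([ 1.391,  0.502, -0.427,  1.551,  0.221,  1.138, -0.21 ]), 'qvel': array([-0.   , -0.001, -0.001, -0.001, -0.   ,  0.001,  0.002]), 'joint_torque': array([-1.0000e-03, -5.6951e+01, -5.8160e+00, -2.8094e+01,  1.1000e-02,
        1.2000e-02,  0.0000e+00]), 'ee_pos': array([ 0.278, -0.587,  0.23 ]), 'tcp_rot': array([-3.063e+00, -6.900e-01,  1.000e-03]), 'wrist_force': array([ 0.104,  0.452, -0.261]), 'wrist_torque': array([ 0.012, -0.032,  0.01 ]), 'finger_force': np.float64(0.0), 'width': np.float64(1.0)}
scene 52.69998526655268 319.9229451125616 195.14023124378733 [[0.427, 0.904, 0.012, -0.303], [0.763, -0.353, -0.542, -0.316], [-0.486, 0.241, -0.84, 1.76], [0.0, 0.0, 0.0, 1.0]]
top 55.51461743585611 321.13265054566136 203.6006705349912 [[-0.014, -1.0, 0.009, 0.085], [-0.989, 0.013, -0.15, 0.523], [0.15, -0.011, -0.989, 1.084], [0.0, 0.0, 0.0, 1.0]]
```

```bash
sleep 1; ls pics
```

```text
scene.png
top.png
```

View pics/scene.png

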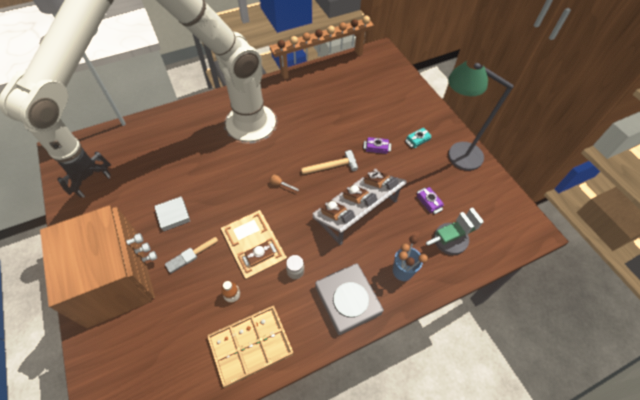

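View pics/top.png

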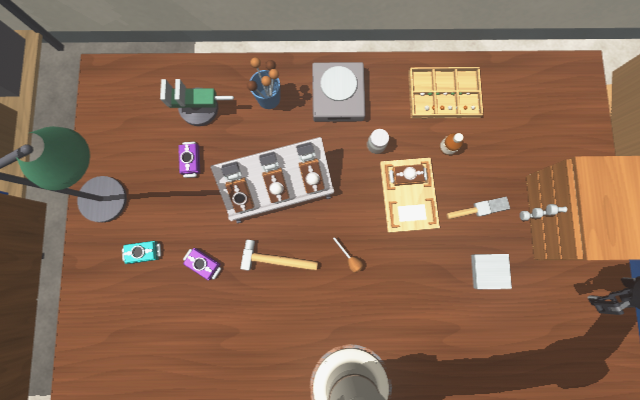

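Top view: three blocks on the rail at (240,198), (276,186) and (313,177). The left one shows an open ring. The plate is at (410,195), with a block in its upper nest at (410,174); the lower nest, holding the card at (413,213), is free.

Run:
```python
from h import *
t=np.load("top.npz");s=np.load("scene.npz")
a=cv2.resize(t["image"][130:225,205:345],None,fx=5.6,fy=5.6,interpolation=cv2.INTER_CUBIC)
save("tcrop",a)
b=cv2.resize(s["image"][160:280,215:415],None,fx=4,fy=4,interpolation=cv2.INTER_CUBIC);save("scrop",b)
P=t["P"]
for n,(u,v) in dict(ringc=(240,198),ob=(232,205),dome2=(276,187),dome1=(313,178),domen=(410,173),card=(413,213),jar=(379,135),flux=(453,144),hamh=(248,254),tab=(400,300)).items(): print(n,np.round(P[v,u],4), P[v-1:v+2,u-1:u+2,2].round(3).ravel())
```

```text
ringc [0.5323 0.3039 0.1052] [0.111 0.103 0.108 0.102 0.105 0.104 0.102 0.099 0.099]
ob [0.5194 0.3353 0.0624] [0.064 0.067 0.096 0.061 0.062 0.092 0.06  0.06  0.084]
dome2 [0.5585 0.2021 0.124 ] [0.122 0.121 0.122 0.125 0.124 0.121 0.118 0.12  0.118]
dome1 [0.5835 0.1004 0.1193] [0.118 0.119 0.117 0.121 0.119 0.122 0.121 0.117 0.118]
domen [ 0.6086 -0.1849  0.0579] [0.06  0.06  0.062 0.06  0.058 0.058 0.06  0.055 0.058]
card [ 0.4956 -0.1999  0.0104] [0.017 0.019 0.013 0.014 0.01  0.016 0.01  0.012 0.017]
jar [ 0.7198 -0.0947  0.076 ] [0.074 0.076 0.074 0.077 0.076 0.078 0.078 0.075 0.078]
flux [ 0.6897 -0.3109  0.0766] [0.074 0.076 0.078 0.074 0.077 0.075 0.074 0.074 0.072]
hamh [0.3794 0.2942 0.0239] [0.027 0.028 0.023 0.027 0.024 0.028 0.025 0.029 0.027]
tab [ 0.2393 -0.1503  0.0033] [ 0.001  0.001 -0.001 -0.002  0.003 -0.002 -0.003  0.001  0.   ]
```

```bash
sleep 0.5
```

```text
(no output)
```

View pics/tcrop.png

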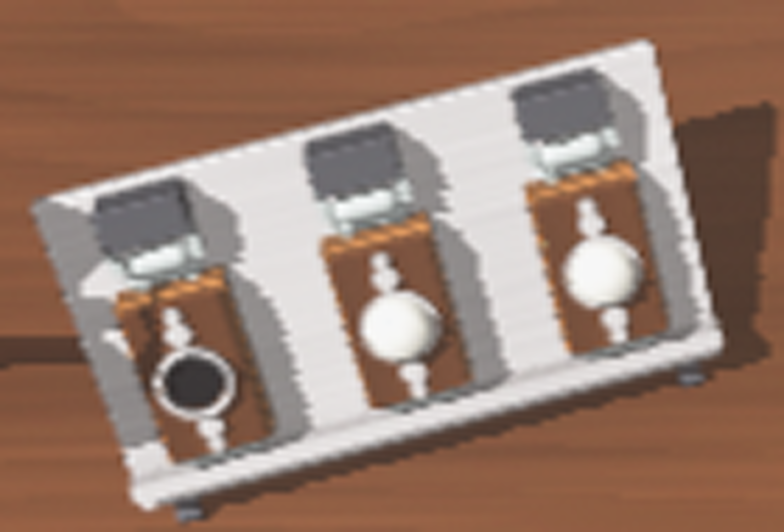

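View pics/scrop.png

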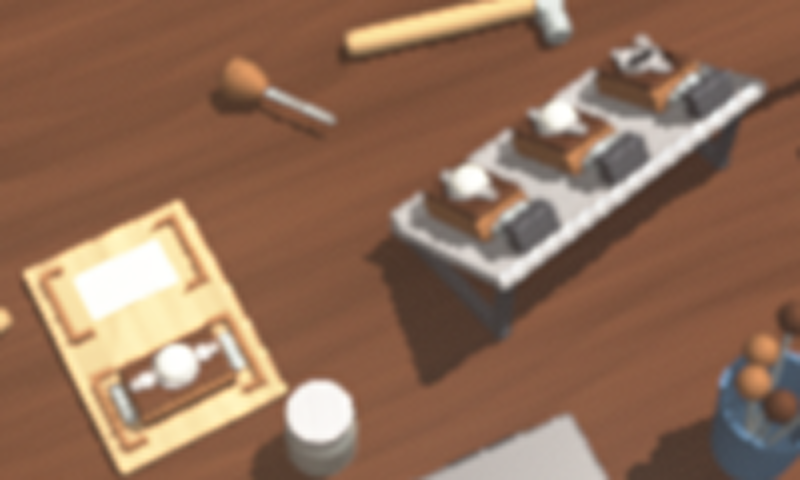

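The crops confirm the open ring on the left-hand block (top pixel about 239.6,198.2; scene pixel about 375.8,175). The free nest is the one with the card, on the robot's side.

```bash
cat >> h.py <<'E'
def ray(c,u,v):
    f=200/np.tan(np.radians(float(c["fov_y"]))/2);E=np.array(c["extrinsics"])
    d=np.array([(u-c["cx"])/f,(v-c["cy"])/f,1.])@E[:3,:3];o=-E[:3,:3].T@E[:3,3]
    return o,d/np.linalg.norm(d)
def tri(rs):
    A=sum(np.eye(3)-np.outer(d,d) for o,d in rs);b=sum((np.eye(3)-np.outer(d,d))@o for o,d in rs)
    x=np.linalg.solve(A,b);return x,[np.linalg.norm((np.eye(3)-np.outer(d,d))@(x-o)) for o,d in rs]
def plane(P,it=4):
    for _ in range(it):
        m=P.mean(0);n=np.linalg.svd(P-m,full_matrices=False)[2][2];n*=np.sign(n[2]);r=(P-m)@n
        P=P[abs(r)<max(2*r.std(),.003)]
    return m,n,r.std()
E
python3 - <<'E'
from h import *
t=np.load("top.npz");s=np.load("scene.npz")
T=lambda u,v:(205+(u+.5)/5.6-.5,130+(v+.5)/5.6-.5);S=lambda u,v:(215+(u+.5)/4-.5,160+(v+.5)/4-.5)
for n,a,b in [("ring",(194,382),(643,60)),("d2",(401,326),(556,118)),("d1",(603,272),(468,182))]:
    x,r=tri([ray(t,*T(*a)),ray(s,*S(*b))]);print(n,x.round(4),np.round(r,4))
for nm,c in(("top",t),("scene",s)):
    hsv=cv2.cvtColor(c["image"],cv2.COLOR_RGB2HSV);P=c["P"]
    bx=(P[...,0]>.4)&(P[...,0]<.75)&(P[...,1]>.03)&(P[...,1]<.42)
    w=bx&(hsv[...,1]<30)&(hsv[...,2]>110)&(P[...,2]>.03)&(P[...,2]<.15)
    m,n,sd=plane(P[w]);print(nm,"board",m.round(4),n.round(4),sd.round(4),"tilt",np.degrees(np.arccos(n[2])).round(2),"yaw",np.degrees(np.arctan2(-n[1],-n[0])).round(2),w.sum())
    # wood tops: brown points 25..40mm above board
    h=(P-m)@n; b=bx&(hsv[...,1]>60)&(h>.012)&(h<.045)
    print(" h hist",np.histogram(h[b],bins=np.arange(.012,.046,.004)))
    # plate points (light tan)
    q=(P[...,0]>.4)&(P[...,0]<.75)&(P[...,1]>-.32)&(P[...,1]<-.08)&(hsv[...,2]>190)&(hsv[...,1]>40)&(hsv[...,1]<140)&(P[...,2]>.003)&(P[...,2]<.028)
    q=cv2.morphologyEx(q.astype(np.uint8),cv2.MORPH_OPEN,np.ones((2,2)))
    k=cv2.findContours(q,cv2.RETR_EXTERNAL,cv2.CHAIN_APPROX_NONE)[0];k=max(k,key=cv2.contourArea)[:,0]
    X=[]
    for u,v in k:
        o,d=ray(c,u,v);X.append((o+d*(.012-o[2])/d[2])[:2])
    print(" plate",cv2.minAreaRect(np.array(X,np.float32)))
    cd=(P[...,0]>.44)&(P[...,0]<.56)&(P[...,1]>-.29)&(P[...,1]<-.12)&(hsv[...,2]>220)&(hsv[...,1]<25)
    k=cv2.findContours(cd.astype(np.uint8),cv2.RETR_EXTERNAL,cv2.CHAIN_APPROX_NONE)[0];k=max(k,key=cv2.contourArea)[:,0]
    X=[(lambda o,d:(o+d*(.012-o[2])/d[2])[:2])(*ray(c,u,v)) for u,v in k];print(" card",cv2.minAreaRect(np.array(X,np.float32)),"z med",np.median(P[cd][:,2]))
E
```

```text
ring [0.5329 0.3064 0.1067] [0.0006 0.0006]
d2 [0.5587 0.2028 0.1112] [0.0002 0.0002]
d1 [0.5851 0.1023 0.1099] [0.0002 0.0002]
top board [0.5898 0.2104 0.09  ] [-0.5208 -0.137   0.8426] 0.0046 tilt 32.58 yaw 14.74 4528
 h hist (array([256, 291, 278, 726, 409, 105,  57,  37]), array([0.012, 0.016, 0.02 , 0.024, 0.028, 0.032, 0.036, 0.04 , 0.044]))
 plate ((0.551088809967041, -0.19380095601081848), (0.21893608570098877, 0.15662172436714172), 4.012731075286865)
 card ((0.49722936749458313, -0.19532299041748047), (0.046892885118722916, 0.08128127455711365), 3.9908721446990967) z med 0.013850759180403868
scene board [0.617  0.1889 0.1026] [-0.5165 -0.1392  0.8449] 0.0039 tilt 32.34 yaw 15.08 1349
 h hist (array([150, 183, 149, 214, 191,  39,  31,  12]), array([0.012, 0.016, 0.02 , 0.024, 0.028, 0.032, 0.036, 0.04 , 0.044]))
 plate ((0.5589504837989807, -0.18979477882385254), (0.2226090431213379, 0.15627045929431915), 4.553509712219238)
 card ((0.4943484663963318, -0.19527091085910797), (0.04803923889994621, 0.08108359575271606), 4.074016094207764) z med 0.01232967214572523
```

```bash
sleep 0.5
```

```text
(no output)
```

Measurements hold: station spacing is 107 mm (nominal 105), tilt about 35°, block origin height 78 mm, plate 219x157 mm. Now I work out the transit legs.

```bash
cat >> h.py <<'E'
def rackR(yaw=14.4,tilt=35):
    r=R.from_euler("ZY",[yaw,-tilt],degrees=True).as_matrix();return r  # columns rx(up slope),ry,n
def go(p,Rm,p0=None,R0=None):
    s=ctrl.observe();p0=s["ee_pos"] if p0 is None else p0;R0=R.from_rotvec(s["tcp_rot"]).as_matrix() if R0 is None else R0
    d=R0.T@(np.array(p)-p0)/.05;w=np.degrees(R.from_matrix(R0.T@Rm).as_rotvec())/360
    print("shift",d.round(3),"turn",w.round(4),"min rows",np.ceil(max(np.linalg.norm(d)*.05/.0417,np.linalg.norm(w)*360/7.16)))
E
python3 - <<'E'
from h import *
R0=R.from_rotvec(ctrl.observe()["tcp_rot"]).as_matrix();p0=ctrl.observe()["ee_pos"]
a=[.5,-.1,.33];b=[.48,.27,.33]
go(a,R0);go(b,R0,a,R0)
K=rackR();rx,ry,n=K.T;G=np.stack([-rx,ry,-n],1);print(rx,ry,n)
# yaw first (+169 about world z), then tilt
Y=R.from_euler("z",169,degrees=True).as_matrix()@R0
go(b,Y,b,R0);go(b,G,b,Y)
E
```

```text
shift [ 8.18  -6.899 -1.98 ] turn [0. 0. 0.] min rows 14.0
shift [ 2.81  -6.858  0.012] turn [0. 0. 0.] min rows 9.0
[0.79341688 0.20371483 0.57357644] [-0.24868989  0.96858316  0.        ] [-0.55555648 -0.14264266  0.81915204]
shift [0. 0. 0.] turn [ 0.     -0.0008 -0.4694] min rows 24.0
shift [0. 0. 0.] turn [-0.0003 -0.0972  0.    ] min rows 5.0
```

Emit:
play_rows([
  {"dx": 0.41, "dy": -0.345, "dz": -0.1, "grip": 1},
  {"dx": 0.41, "dy": -0.345, "dz": -0.1, "grip": 1},
  {"dx": 0.41, "dy": -0.345, "dz": -0.1, "grip": 1},
  {"dx": 0.41, "dy": -0.345, "dz": -0.1, "grip": 1},
  {"dx": 0.41, "dy": -0.345, "dz": -0.1, "grip": 1},
  {"dx": 0.41, "dy": -0.345, "dz": -0.1, "grip": 1},
  {"dx": 0.41, "dy": -0.345, "dz": -0.1, "grip": 1},
  {"dx": 0.41, "dy": -0.345, "dz": -0.1, "grip": 1},
  {"dx": 0.41, "dy": -0.345, "dz": -0.1, "grip": 1},
  {"dx": 0.41, "dy": -0.345, "dz": -0.1, "grip": 1},
  {"dx": 0.41, "dy": -0.345, "dz": -0.1, "grip": 1},
  {"dx": 0.41, "dy": -0.345, "dz": -0.1, "grip": 1},
  {"dx": 0.41, "dy": -0.345, "dz": -0.1, "grip": 1},
  {"dx": 0.41, "dy": -0.345, "dz": -0.1, "grip": 1},
  {"dx": 0.41, "dy": -0.345, "dz": -0.1, "grip": 1},
  {"dx": 0.41, "dy": -0.345, "dz": -0.1, "grip": 1},
  {"dx": 0.41, "dy": -0.345, "dz": -0.1, "grip": 1},
  {"dx": 0.41, "dy": -0.345, "dz": -0.1, "grip": 1},
  {"dx": 0.41, "dy": -0.345, "dz": -0.1, "grip": 1},
  {"dx": 0.41, "dy": -0.345, "dz": -0.1, "grip": 1},
])

```text
$.motion[0]: bad value
```

Emit:
play_rows([
  {"dx": 0.41, "dy": -0.345, "dz": -0.1, "rx": 0, "ry": 0, "rz": 0, "grip": 1},
  {"dx": 0.41, "dy": -0.345, "dz": -0.1, "rx": 0, "ry": 0, "rz": 0, "grip": 1},
])

```text
time: 0.27
ee_pos: [0.299, -0.5388, 0.2399]
tcp_rot: [-3.064, -0.683, 0.001]
wrist_force: [0.9, -0.4, 0.7]
width: 1.0
finger_force: 0.0
```

Emit:
play_rows([
  {"dx": 0.41, "dy": -0.345, "dz": -0.1, "rx": 0, "ry": 0, "rz": 0, "grip": 1},
  {"dx": 0.41, "dy": -0.345, "dz": -0.1, "rx": 0, "ry": 0, "rz": 0, "grip": 1},
  {"dx": 0.41, "dy": -0.345, "dz": -0.1, "rx": 0, "ry": 0, "rz": 0, "grip": 1},
  {"dx": 0.41, "dy": -0.345, "dz": -0.1, "rx": 0, "ry": 0, "rz": 0, "grip": 1},
  {"dx": 0.41, "dy": -0.345, "dz": -0.1, "rx": 0, "ry": 0, "rz": 0, "grip": 1},
  {"dx": 0.41, "dy": -0.345, "dz": -0.1, "rx": 0, "ry": 0, "rz": 0, "grip": 1},
  {"dx": 0.41, "dy": -0.345, "dz": -0.1, "rx": 0, "ry": 0, "rz": 0, "grip": 1},
  {"dx": 0.41, "dy": -0.345, "dz": -0.1, "rx": 0, "ry": 0, "rz": 0, "grip": 1},
  {"dx": 0.41, "dy": -0.345, "dz": -0.1, "rx": 0, "ry": 0, "rz": 0, "grip": 1},
  {"dx": 0.41, "dy": -0.345, "dz": -0.1, "rx": 0, "ry": 0, "rz": 0, "grip": 1},
  {"dx": 0.41, "dy": -0.345, "dz": -0.1, "rx": 0, "ry": 0, "rz": 0, "grip": 1},
  {"dx": 0.41, "dy": -0.345, "dz": -0.1, "rx": 0, "ry": 0, "rz": 0, "grip": 1},
  {"dx": 0.41, "dy": -0.345, "dz": -0.1, "rx": 0, "ry": 0, "rz": 0, "grip": 1},
  {"dx": 0.41, "dy": -0.345, "dz": -0.1, "rx": 0, "ry": 0, "rz": 0, "grip": 1},
  {"dx": 0.41, "dy": -0.345, "dz": -0.1, "rx": 0, "ry": 0, "rz": 0, "grip": 1},
  {"dx": 0.41, "dy": -0.345, "dz": -0.1, "rx": 0, "ry": 0, "rz": 0, "grip": 1},
  {"dx": 0.41, "dy": -0.345, "dz": -0.1, "rx": 0, "ry": 0, "rz": 0, "grip": 1},
  {"dx": 0.41, "dy": -0.345, "dz": -0.1, "rx": 0, "ry": 0, "rz": 0, "grip": 1},
])

```text
time: 1.77
ee_pos: [0.5012, -0.0987, 0.3313]
tcp_rot: [3.065, 0.69, -0.001]
wrist_force: [0.8, -0.2, -0.4]
width: 1.001
finger_force: 0.0
```

```bash
python3 -c "
from h import *
s=ctrl.observe();print(s['joint_positions'].round(3),s['ee_pos'],s['tcp_rot'],s['time'])
c=camera('wrist');np.savez('w1',**c);save('w1',c['image']);print(c['fov_y'],c['cx'],c['cy'],c['extrinsics'])"
```

```text
[ 0.803  0.192 -0.752  1.759  0.138  1.245 -1.112] [ 0.50117607 -0.09865858  0.33133116] [ 3.06488006e+00  6.89789620e-01 -8.52937161e-04] 1.7667
65.70646984690485 314.1504031771716 200.76772870943398 [[ 4.27968668e-01 -9.03793564e-01 -1.15504313e-04 -3.03330959e-01]
 [-8.55369585e-01 -4.05079977e-01  3.22882465e-01  3.14351873e-01]
 [-2.91865882e-01 -1.38084779e-01 -9.46439063e-01  6.08235383e-01]
 [ 0.00000000e+00  0.00000000e+00  0.00000000e+00  1.00000000e+00]]
```

Emit:
play_rows([
  {"dx": 0.2, "dy": -0.49, "dz": 0, "rx": 0, "ry": 0, "rz": 0, "grip": 1},
  {"dx": 0.2, "dy": -0.49, "dz": 0, "rx": 0, "ry": 0, "rz": 0, "grip": 1},
  {"dx": 0.2, "dy": -0.49, "dz": 0, "rx": 0, "ry": 0, "rz": 0, "grip": 1},
  {"dx": 0.2, "dy": -0.49, "dz": 0, "rx": 0, "ry": 0, "rz": 0, "grip": 1},
  {"dx": 0.2, "dy": -0.49, "dz": 0, "rx": 0, "ry": 0, "rz": 0, "grip": 1},
  {"dx": 0.2, "dy": -0.49, "dz": 0, "rx": 0, "ry": 0, "rz": 0, "grip": 1},
  {"dx": 0.2, "dy": -0.49, "dz": 0, "rx": 0, "ry": 0, "rz": 0, "grip": 1},
  {"dx": 0.2, "dy": -0.49, "dz": 0, "rx": 0, "ry": 0, "rz": 0, "grip": 1},
  {"dx": 0.2, "dy": -0.49, "dz": 0, "rx": 0, "ry": 0, "rz": 0, "grip": 1},
  {"dx": 0.2, "dy": -0.49, "dz": 0, "rx": 0, "ry": 0, "rz": 0, "grip": 1},
  {"dx": 0.2, "dy": -0.49, "dz": 0, "rx": 0, "ry": 0, "rz": 0, "grip": 1},
  {"dx": 0.2, "dy": -0.49, "dz": 0, "rx": 0, "ry": 0, "rz": 0, "grip": 1},
  {"dx": 0.2, "dy": -0.49, "dz": 0, "rx": 0, "ry": 0, "rz": 0, "grip": 1},
  {"dx": 0.2, "dy": -0.49, "dz": 0, "rx": 0, "ry": 0, "rz": 0, "grip": 1},
  {"dx": 0, "dy": 0, "dz": 0, "rx": 0, "ry": 0, "rz": -0.0195, "grip": 1},
  {"dx": 0, "dy": 0, "dz": 0, "rx": 0, "ry": 0, "rz": -0.0195, "grip": 1},
  {"dx": 0, "dy": 0, "dz": 0, "rx": 0, "ry": 0, "rz": -0.0195, "grip": 1},
  {"dx": 0, "dy": 0, "dz": 0, "rx": 0, "ry": 0, "rz": -0.0195, "grip": 1},
])

```text
time: 3.32
ee_pos: [0.4803, 0.27, 0.3308]
tcp_rot: [2.801, 1.423, -0.001]
wrist_force: [0.4, 0.2, 0.1]
width: 0.997
finger_force: 0.0
```

Emit:
play_rows([
  {"dx": 0, "dy": 0, "dz": 0, "rx": 0, "ry": 0, "rz": -0.0195, "grip": 1},
  {"dx": 0, "dy": 0, "dz": 0, "rx": 0, "ry": 0, "rz": -0.0195, "grip": 1},
  {"dx": 0, "dy": 0, "dz": 0, "rx": 0, "ry": 0, "rz": -0.0195, "grip": 1},
  {"dx": 0, "dy": 0, "dz": 0, "rx": 0, "ry": 0, "rz": -0.0195, "grip": 1},
  {"dx": 0, "dy": 0, "dz": 0, "rx": 0, "ry": 0, "rz": -0.0195, "grip": 1},
  {"dx": 0, "dy": 0, "dz": 0, "rx": 0, "ry": 0, "rz": -0.0195, "grip": 1},
  {"dx": 0, "dy": 0, "dz": 0, "rx": 0, "ry": 0, "rz": -0.0195, "grip": 1},
  {"dx": 0, "dy": 0, "dz": 0, "rx": 0, "ry": 0, "rz": -0.0195, "grip": 1},
  {"dx": 0, "dy": 0, "dz": 0, "rx": 0, "ry": 0, "rz": -0.0195, "grip": 1},
  {"dx": 0, "dy": 0, "dz": 0, "rx": 0, "ry": 0, "rz": -0.0195, "grip": 1},
  {"dx": 0, "dy": 0, "dz": 0, "rx": 0, "ry": 0, "rz": -0.0195, "grip": 1},
  {"dx": 0, "dy": 0, "dz": 0, "rx": 0, "ry": 0, "rz": -0.0195, "grip": 1},
  {"dx": 0, "dy": 0, "dz": 0, "rx": 0, "ry": 0, "rz": -0.0195, "grip": 1},
  {"dx": 0, "dy": 0, "dz": 0, "rx": 0, "ry": 0, "rz": -0.0195, "grip": 1},
  {"dx": 0, "dy": 0, "dz": 0, "rx": 0, "ry": 0, "rz": -0.0195, "grip": 1},
  {"dx": 0, "dy": 0, "dz": 0, "rx": 0, "ry": 0, "rz": -0.0195, "grip": 1},
  {"dx": 0, "dy": 0, "dz": 0, "rx": 0, "ry": 0, "rz": -0.0195, "grip": 1},
  {"dx": 0, "dy": 0, "dz": 0, "rx": 0, "ry": 0, "rz": -0.0195, "grip": 1},
  {"dx": 0, "dy": 0, "dz": 0, "rx": 0, "ry": 0, "rz": -0.0195, "grip": 1},
  {"dx": 0, "dy": 0, "dz": 0, "rx": 0, "ry": 0, "rz": -0.0195, "grip": 1},
])

```text
time: 4.98
ee_pos: [0.4807, 0.2695, 0.3307]
tcp_rot: [0.388, -3.117, 0.001]
wrist_force: [-0.7, 0.8, -0.3]
width: 0.997
finger_force: 0.0
```

Emit:
play_rows([
  {"dx": 0, "dy": 0, "dz": 0, "rx": 0, "ry": -0.0195, "rz": 0, "grip": 1},
  {"dx": 0, "dy": 0, "dz": 0, "rx": 0, "ry": -0.0195, "rz": 0, "grip": 1},
  {"dx": 0, "dy": 0, "dz": 0, "rx": 0, "ry": -0.0195, "rz": 0, "grip": 1},
  {"dx": 0, "dy": 0, "dz": 0, "rx": 0, "ry": -0.0195, "rz": 0, "grip": 1},
  {"dx": 0, "dy": 0, "dz": 0, "rx": 0, "ry": -0.0192, "rz": 0, "grip": 1},
  {"dx": 0, "dy": 0, "dz": 0, "rx": 0, "ry": 0, "rz": 0, "grip": 1},
])

```text
time: 5.48
ee_pos: [0.4643, 0.274, 0.3231]
tcp_rot: [-0.356, 2.697, 0.064]
wrist_force: [-1.5, 0.9, -0.4]
width: 1.0
finger_force: 0.0
```

```bash
python3 -c "
from h import *
s=ctrl.observe();print(s['joint_positions'].round(3),s['ee_pos'],s['time'])
rx,ry,n=rackR().T;G=np.stack([-rx,ry,-n],1);o=np.array([.5526,.3115,.0776])
go(o+.018*rx+.12*n,G)
print((o+.018*rx+.12*n))
c=camera('wrist');np.savez('w2',**c);save('w2',c['image'])"
```

```text
[ 0.721 -0.092 -1.332  2.035  0.098  0.737  1.146] [0.46427921 0.27397798 0.32307665] 5.4833
shift [0.376 0.304 2.83 ] turn [-0.0005 -0.0299  0.0019] min rows 4.0
[0.50021473 0.29804975 0.18622262]
```

View pics/w2.png

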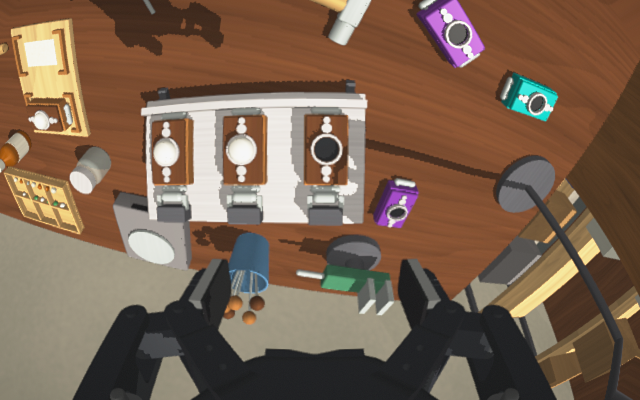

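Emit:
play_rows([
  {"dx": 0.07, "dy": 0.06, "dz": 0.4, "rx": 0, "ry": 0, "rz": 0, "grip": 1},
  {"dx": 0.07, "dy": 0.06, "dz": 0.4, "rx": 0, "ry": 0, "rz": 0, "grip": 1},
  {"dx": 0.07, "dy": 0.06, "dz": 0.4, "rx": 0, "ry": 0, "rz": 0, "grip": 1},
  {"dx": 0.07, "dy": 0.06, "dz": 0.4, "rx": 0, "ry": 0, "rz": 0, "grip": 1},
  {"dx": 0.07, "dy": 0.06, "dz": 0.4, "rx": 0, "ry": 0, "rz": 0, "grip": 1},
  {"dx": 0, "dy": 0, "dz": 0.2, "rx": 0, "ry": -0.01, "rz": 0, "grip": 1},
  {"dx": 0, "dy": 0, "dz": 0.2, "rx": 0, "ry": -0.01, "rz": 0, "grip": 1},
  {"dx": 0, "dy": 0, "dz": 0.2, "rx": 0, "ry": -0.01, "rz": 0.002, "grip": 1},
  {"dx": 0, "dy": 0, "dz": 0, "rx": 0, "ry": 0, "rz": 0, "grip": 1},
])

```text
time: 6.28
ee_pos: [0.4947, 0.2973, 0.1998]
tcp_rot: [-0.32, 2.545, 0.11]
wrist_force: [-0.9, -0.5, 0.1]
width: 0.996
finger_force: 0.0
```

```bash
python3 -c "
from h import *
s=ctrl.observe();print(s['joint_positions'].round(3),s['ee_pos'],s['time'])
rx,ry,n=rackR().T;G=np.stack([-rx,ry,-n],1);o=np.array([.5526,.3115,.0776])
go(o+.018*rx+.12*n,G)"
```

```text
[ 0.134  0.256 -0.963  2.232  1.183  0.51   0.064] [0.49474524 0.29728136 0.19976506] 6.2833
shift [ 0.057 -0.015  0.287] turn [ 0.0015 -0.0049 -0.0007] min rows 1.0
```

The wrist view shows the open ring at (326,150) between the fingers' line, with the domes at (241,150) and (166,152). The pose is nearly aligned; next I refine from two wrist places.

```bash
cat >> h.py <<'E'
def wray(c,u,v):
    f=200/np.tan(np.radians(float(c["fov_y"]))/2);E=np.array(c["extrinsics"])
    a=np.array([u-c["cx"],v-c["cy"]]);r=np.linalg.norm(a);th=r/f
    d=np.array([*(a/r*np.sin(th)),np.cos(th)])@E[:3,:3];return -E[:3,:3].T@E[:3,3],d
def wproj(c,p):
    f=200/np.tan(np.radians(float(c["fov_y"]))/2);E=np.array(c["extrinsics"]);q=E[:3,:3]@p+E[:3,3]
    r=np.hypot(q[0],q[1]);k=np.arctan2(r,q[2])*f/r;return np.array([c["cx"]+q[0]*k,c["cy"]+q[1]*k])
def darkhole(c,p):
    u,v=wproj(c,p).round().astype(int);g=c["image"].max(2)
    m=(g<75).astype(np.uint8);n,l,st,ce=cv2.connectedComponentsWithStats(m)
    ks=[k for k in range(1,n) if st[k,4]>150 and np.hypot(*(ce[k]-[u,v]))<40]
    return [(ce[k].round(2),st[k].tolist()) for k in ks],(u,v)
E
python3 - <<'E'
from h import *
c=camera("wrist");np.savez("w3",**c);w2=dict(np.load("w2.npz"));save("w3",c["image"])
rx,ry,n=rackR().T;o=np.array([.5526,.3115,.0776]);p=o+.032*n
print(darkhole(w2,p));print(darkhole(c,p))
E
```

```text
([(array([326.25, 149.11]), [315, 138, 24, 24, 443])], (np.int64(327), np.int64(151)))
([(array([310.86, 177.15]), [293, 160, 37, 35, 1003])], (np.int64(312), np.int64(179)))
```

View pics/w3.png

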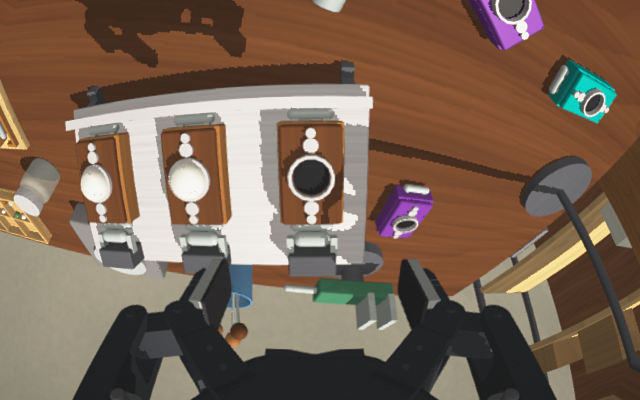

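Wrist view: the open block's top has corners near (280,122), (344,122), (345,223) and (281,224), with the hole at (311,177). The block is between the finger lines.

Run:
```python
from h import *
w2=dict(np.load("w2.npz"));w3=dict(np.load("w3.npz"));t=np.load("top.npz")
K=rackR();rx,ry,n=K.T;o=np.array([.5526,.3115,.0776])
x,r=tri([wray(w2,326.25,149.11),wray(w3,310.86,177.15)]);print("ring tri",x.round(4),np.round(r,4),"in block",(K.T@(x-o)).round(4))
x,r=tri([wray(w2,326.25,149.11),wray(w3,310.86,177.15),ray(t,239.2,197.8)]);print("ring tri3",x.round(4),np.round(r,4),"in block",(K.T@(x-o)).round(4))
# wood mask of this block in w3 -> brown, cast on top plane
hsv=cv2.cvtColor(w3["image"],cv2.COLOR_RGB2HSV)
C=[]
for u,v in[(280,122),(344,122),(345,222),(281,224)]:
    p,d=wray(w3,u,v);q=p+d*(((o+.03*n-p)@n)/(d@n));C.append(K.T@(q-o));
C=np.array(C);print(C.round(4),C.mean(0).round(4))
# rack yaw via dome centres
go(o+.018*rx+.10*n,np.stack([-rx,ry,-n],1))
```

```text
ring tri [0.5323 0.3055 0.1043] [0.0001 0.0001] in block [-0.002  -0.0008  0.034 ]
ring tri3 [0.5332 0.306  0.1034] [0.0003 0.0003 0.0005] in block [-0.0018 -0.0005  0.0327]
[[-0.0469 -0.0253  0.03  ]
 [-0.0465  0.026   0.03  ]
 [ 0.0387  0.0284  0.03  ]
 [ 0.0401 -0.0271  0.03  ]] [-0.0036  0.0005  0.03  ]
shift [ 0.069 -0.022  0.706] turn [ 0.0015 -0.005  -0.0003] min rows 1.0
```

Emit:
play_rows([
  {"dx": 0.02, "dy": -0.005, "dz": 0.37, "rx": 0.0015, "ry": -0.005, "rz": 0, "grip": 1},
  {"dx": 0.02, "dy": -0.005, "dz": 0.37, "rx": 0, "ry": 0, "rz": 0, "grip": 1},
  {"dx": 0.02, "dy": -0.005, "dz": 0.37, "rx": 0, "ry": 0, "rz": 0, "grip": 1},
  {"dx": 0.02, "dy": -0.005, "dz": 0.37, "rx": 0, "ry": 0, "rz": 0, "grip": 1},
  {"dx": 0.02, "dy": -0.005, "dz": 0.37, "rx": 0, "ry": 0, "rz": 0, "grip": 1},
  {"dx": 0, "dy": 0, "dz": 0, "rx": 0, "ry": 0, "rz": 0, "grip": 1},
])

```text
time: 6.83
ee_pos: [0.5462, 0.3067, 0.1233]
tcp_rot: [-0.305, 2.514, 0.099]
wrist_force: [0.7, -0.7, 0.4]
width: 1.002
finger_force: 0.0
```

```bash
python3 -c "
from h import *
s=ctrl.observe();print(s['joint_positions'].round(3),s['ee_pos'],s['time'])
rx,ry,n=rackR().T;G=np.stack([-rx,ry,-n],1);o=np.array([.5526,.3115,.0776])
go(o+.016*rx+.002*n,G);c=camera('wrist');np.savez('w4',**c);save('w4',c['image'])"
```

```text
[-0.02   0.497 -0.797  2.198  1.663  0.576 -0.327] [0.54615435 0.30669003 0.12328682] 6.8333
shift [0.084 0.064 0.793] turn [-0.0006  0.0002 -0.0014] min rows 1.0
```

View pics/w4.png

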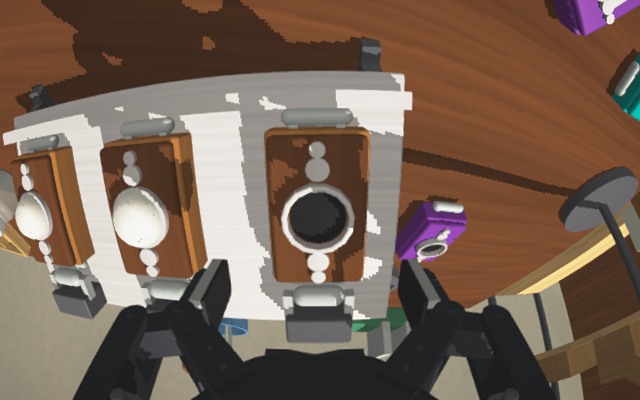

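Block and fingers are centred on each other (block at u≈317, fingers at u≈315). I descend and then close.

Emit:
play_rows([
  {"dx": 0.02, "dy": 0.02, "dz": 0.2, "rx": 0, "ry": 0, "rz": -0.0014, "grip": 1},
  {"dx": 0.02, "dy": 0.02, "dz": 0.2, "rx": 0, "ry": 0, "rz": 0, "grip": 1},
  {"dx": 0.02, "dy": 0.01, "dz": 0.2, "rx": 0, "ry": 0, "rz": 0, "grip": 1},
  {"dx": 0.02, "dy": 0.01, "dz": 0.1, "rx": 0, "ry": 0, "rz": 0, "grip": 1},
  {"dx": 0, "dy": 0, "dz": 0.08, "rx": 0, "ry": 0, "rz": 0, "grip": 1},
  {"dx": 0, "dy": 0, "dz": 0, "rx": 0, "ry": 0, "rz": 0, "grip": 1},
])

```text
time: 7.38
ee_pos: [0.5628, 0.3146, 0.0931]
tcp_rot: [-0.319, 2.507, 0.096]
wrist_force: [-0.1, 0.2, -0.0]
width: 1.002
finger_force: 0.0
```

Emit:
play_rows([
  {"dx": 0, "dy": 0, "dz": 0, "rx": 0, "ry": 0, "rz": 0, "grip": 0.3},
  {"dx": 0, "dy": 0, "dz": 0, "rx": 0, "ry": 0, "rz": 0, "grip": 0},
  {"dx": 0, "dy": 0, "dz": 0, "rx": 0, "ry": 0, "rz": 0, "grip": -1},
  {"dx": 0, "dy": 0, "dz": 0, "rx": 0, "ry": 0, "rz": 0, "grip": -1},
  {"dx": 0, "dy": 0, "dz": 0, "rx": 0, "ry": 0, "rz": 0, "grip": -1},
  {"dx": 0, "dy": 0, "dz": 0, "rx": 0, "ry": 0, "rz": 0, "grip": -1},
], grip_force=110)

```text
time: 7.88
ee_pos: [0.5622, 0.3142, 0.0945]
tcp_rot: [-0.32, 2.504, 0.094]
wrist_force: [-6.8, -3.6, 9.9]
width: 0.624
finger_force: 115.1
```

```bash
python3 -c "
from h import *
s=ctrl.observe();print({k:np.round(v,3) for k,v in s.items()})
rx,ry,n=rackR().T;G=np.stack([-rx,ry,-n],1);o=np.array([.5526,.3115,.0776])
go(o+.016*rx+.002*n,G)"
```

```text
{'time': np.float64(7.883), 'joint_positions': array([-0.051,  0.585, -0.764,  2.173,  1.786,  0.609, -0.402]), 'qvel': array([-0.003, -0.001, -0.001, -0.001,  0.   , -0.002, -0.001]), 'joint_torque': array([ -0.197, -41.048,  -8.952, -18.49 ,   1.791,   0.413,  -0.092]), 'ee_pos': array([0.562, 0.314, 0.095]), 'tcp_rot': array([-0.32 ,  2.504,  0.094]), 'wrist_force': array([-6.781, -3.637,  9.926]), 'wrist_torque': array([-0.723,  0.557, -0.292]), 'finger_force': np.float64(115.093), 'width': np.float64(0.624)}
shift [ 0.038 -0.005  0.123] turn [-0.0007  0.0014  0.0007] min rows 1.0
```

Emit:
play_rows([
  {"dx": 0, "dy": 0, "dz": -0.05, "rx": 0, "ry": 0, "rz": 0, "grip": -1},
  {"dx": 0, "dy": 0, "dz": -0.05, "rx": 0, "ry": 0, "rz": 0, "grip": -1},
  {"dx": 0, "dy": 0, "dz": -0.05, "rx": 0, "ry": 0, "rz": 0, "grip": -1},
  {"dx": 0, "dy": 0, "dz": -0.05, "rx": 0, "ry": 0, "rz": 0, "grip": -1},
  {"dx": 0, "dy": 0, "dz": -0.05, "rx": 0, "ry": 0, "rz": 0, "grip": -1},
  {"dx": 0, "dy": 0, "dz": -0.05, "rx": 0, "ry": 0, "rz": 0, "grip": -1},
  {"dx": 0, "dy": 0, "dz": -0.06, "rx": 0, "ry": 0, "rz": 0, "grip": -1},
  {"dx": 0, "dy": 0, "dz": -0.06, "rx": 0, "ry": 0, "rz": 0, "grip": -1},
  {"dx": 0, "dy": 0, "dz": -0.06, "rx": 0, "ry": 0, "rz": 0, "grip": -1},
  {"dx": 0, "dy": 0, "dz": -0.06, "rx": 0, "ry": 0, "rz": 0, "grip": -1},
])

```text
time: 8.72
ee_pos: [0.5471, 0.3107, 0.1157]
tcp_rot: [-0.32, 2.506, 0.096]
wrist_force: [0.4, 0.5, -3.3]
width: 0.624
finger_force: 117.4
```

```bash
python3 -c "
from h import *
s=ctrl.observe();print({k:np.round(v,3) for k,v in s.items()})
rx,ry,n=rackR().T;G=np.stack([-rx,ry,-n],1);o=np.array([.5526,.3115,.0776])
print(rackR().T@(s['ee_pos']-o))
c=camera('wrist');np.savez('w5',**c);save('w5',c['image'])"
```

```text
{'time': np.float64(8.717), 'joint_positions': array([-0.038,  0.518, -0.786,  2.199,  1.709,  0.589, -0.36 ]), 'qvel': array([ 0.018, -0.095, -0.033,  0.034, -0.108, -0.026,  0.064]), 'joint_torque': array([ -0.108, -43.142,  -9.292, -19.499,   2.004,   1.324,  -0.085]), 'ee_pos': array([0.547, 0.311, 0.116]), 'tcp_rot': array([-0.32 ,  2.506,  0.096]), 'wrist_force': array([ 0.439,  0.468, -3.342]), 'wrist_torque': array([-0.246,  0.913, -0.048]), 'finger_force': np.float64(117.404), 'width': np.float64(0.624)}
[0.01732519 0.00058145 0.03434496]
```

View pics/w5.png

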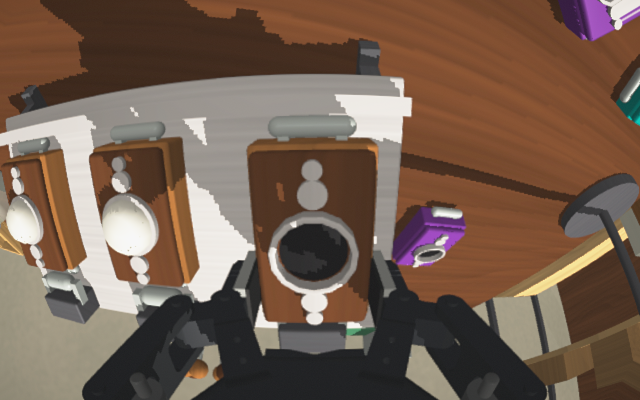

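The block is free: the wrist force now equals its weight, and it sits straight in the grip. I lift, then measure its pose in the hand.

Emit:
play_rows([
  {"dx": 0, "dy": 0, "dz": -0.3, "rx": 0, "ry": 0, "rz": 0, "grip": -1},
  {"dx": 0, "dy": 0, "dz": -0.4, "rx": 0, "ry": 0, "rz": 0, "grip": -1},
  {"dx": 0, "dy": 0, "dz": -0.5, "rx": 0, "ry": 0, "rz": 0, "grip": -1},
  {"dx": 0, "dy": 0, "dz": -0.5, "rx": 0, "ry": 0, "rz": 0, "grip": -1},
  {"dx": 0, "dy": 0, "dz": -0.4, "rx": 0, "ry": 0, "rz": 0, "grip": -1},
  {"dx": 0, "dy": 0, "dz": -0.2, "rx": 0, "ry": 0, "rz": 0, "grip": -1},
  {"dx": 0, "dy": 0, "dz": 0, "rx": 0, "ry": 0, "rz": 0, "grip": -1},
])

```text
time: 9.35
ee_pos: [0.4823, 0.295, 0.2113]
tcp_rot: [-0.321, 2.502, 0.096]
wrist_force: [0.2, 1.0, -3.6]
width: 0.619
finger_force: 117.5
```

```bash
cat >> h.py <<'E'
def wpts(c):
    f=200/np.tan(np.radians(float(c["fov_y"]))/2);v,u=np.mgrid[:400,:640].astype(float)
    a,b=u-c["cx"],v-c["cy"];r=np.hypot(a,b)+1e-9;t=np.tan(r/f)/r;z=c["z_map"]
    P=np.stack([a*t*z,b*t*z,z],-1);E=np.array(c["extrinsics"]);return (P-E[:3,3])@E[:3,:3]
def held(c,s):
    Rt=R.from_rotvec(s["tcp_rot"]).as_matrix();Q=(wpts(c)-s["ee_pos"])@Rt
    hsv=cv2.cvtColor(c["image"],cv2.COLOR_RGB2HSV)
    m=(hsv[...,1]>80)&(hsv[...,0]<20)&(abs(Q[...,1])<.026)&(abs(Q[...,0])<.08)&(Q[...,2]>-.06)&(Q[...,2]<0.02)
    c0,n,sd=plane(Q[m]);print("top plane tool",c0.round(4),(n*-1).round(4),"sd",sd.round(4),m.sum(),"x range",np.percentile(Q[m][:,0],[1,99]).round(4),"y",np.percentile(Q[m][:,1],[1,99]).round(4))
    g=(c["image"].max(2)<75).astype(np.uint8);k,l,st,ce=cv2.connectedComponentsWithStats(g)
    for i in range(1,k):
        if 800<st[i,4]<9000 and abs(ce[i][0]-315)<40 and 150<ce[i][1]<300:
            p,d=wray(c,*ce[i]);p=Rt.T@(p-s["ee_pos"]);d=Rt.T@d
            for e in (0,.004,.007):
                cc=c0+e*np.sign(-n[2])*n; q=p+d*((cc-p)@n)/(d@n);print(" hole",ce[i].round(1),st[i].tolist(),e,q.round(4))
E
python3 - <<'E'
from h import *
s=ctrl.observe();print(s['joint_positions'].round(3),s['ee_pos'],s['tcp_rot'],s['time'],s['width'])
c=camera("wrist");np.savez("w6",**c);held(c,s)
c=dict(np.load("w1.npz"));P=wpts(c);hsv=cv2.cvtColor(c["image"],cv2.COLOR_RGB2HSV)
q=(P[...,0]>.4)&(P[...,0]<.75)&(P[...,1]>-.32)&(P[...,1]<-.08)&(hsv[...,2]>190)&(hsv[...,1]>40)&(hsv[...,1]<140)&(P[...,2]>.003)&(P[...,2]<.028)
cd=(P[...,0]>.44)&(P[...,0]<.56)&(P[...,1]>-.29)&(P[...,1]<-.12)&(hsv[...,2]>220)&(hsv[...,1]<25)
for nm,m in(("plate",q),("card",cd)):
    k=cv2.findContours(m.astype(np.uint8),cv2.RETR_EXTERNAL,cv2.CHAIN_APPROX_NONE)[0];k=max(k,key=cv2.contourArea)[:,0]
    X=[(lambda o,d:(o+d*(.012-o[2])/d[2])[:2])(*wray(c,u,v)) for u,v in k];print(nm,cv2.minAreaRect(np.array(X,np.float32)),"z",np.median(P[m][:,2]),"px",k.min(0),k.max(0))
a=c["image"][k[:,1].min()-0:1,:] if 0 else c["image"];
u0,v0=wproj(c,np.array([.4937,-.1978,.012])).astype(int);print(u0,v0)
y0,x0=max(0,v0-90),max(0,u0-100);print("crop",x0,y0);save("w1c",cv2.resize(a[y0:y0+180,x0:x0+220],None,fx=3,fy=3))
E
```

```text
[ 0.089  0.189 -0.937  2.273  1.214  0.495 -0.005] [0.48228722 0.29501688 0.21132068] [-0.32110891  2.50161712  0.09554574] 9.35 0.6186704031364083
top plane tool [ 0.0299 -0.0001 -0.0239] [-0.003  -0.0057 -1.    ] sd 0.0007 13760 x range [-0.0205  0.065 ] y [-0.0254  0.0251]
 hole [313.5 251.7] [280, 224, 69, 57, 3121] 0 [ 0.0191 -0.0001 -0.0239]
 hole [313.5 251.7] [280, 224, 69, 57, 3121] 0.004 [ 0.0212 -0.0001 -0.0279]
 hole [313.5 251.7] [280, 224, 69, 57, 3121] 0.007 [ 0.0229 -0.0001 -0.0309]
plate ((0.5536870360374451, -0.19082292914390564), (0.22005286812782288, 0.15653660893440247), 4.0994954109191895) z 0.012250960309889205 px [311  64] [452 227]
card ((0.4960947334766388, -0.1958095282316208), (0.04679176211357117, 0.08063497394323349), 4.009258270263672) z 0.013093457148808422 px [341 162] [397 205]
369 185
crop 269 95
```

View pics/w1c.png

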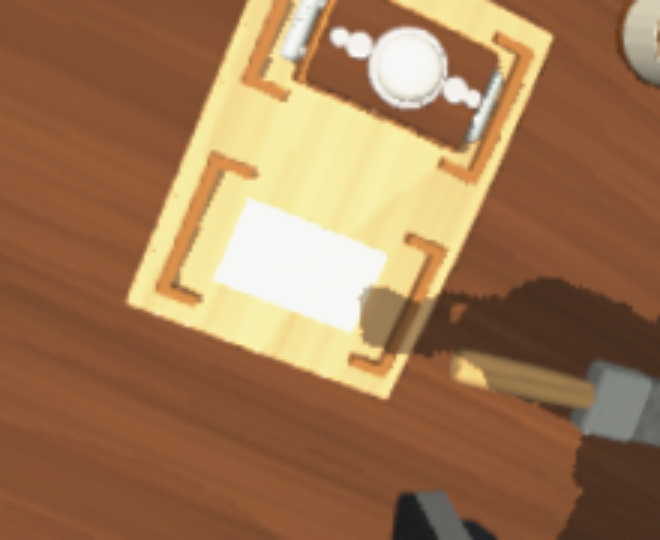

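The free nest's fence corners are at crop (213,155), (160,292), (443,245) and (388,372). That puts the nest centre at about pixel (369,184), which matches the computed point. The held block is square to the tool (tilt under 0.007 rad), 21.5 mm off along tool x, with its underside 6 mm past the TCP.

```bash
cat >> h.py <<'E'
a=np.radians(94.05);x=np.array([np.cos(a),np.sin(a),0]);D=np.stack([x,np.cross([0,0,-1],x),[0,0,-1]],1)
NEST=np.array([.496,-.1957,.012])
def tgt(h,off=.0215): return NEST-off*x+np.array([0,0,.0061+h])
E
python3 - <<'E'
from h import *
c=dict(np.load("w1.npz"));X=[]
for u,v in[(213,155),(160,292),(443,245),(388,372)]:
    p,d=wray(c,269+(u+.5)/3-.5,95+(v+.5)/3-.5);X.append(p+d*(.020-p[2])/d[2])
X=np.array(X);print(X.round(4).tolist(),X.mean(0).round(4),np.linalg.norm(X[0]-X[2]),np.linalg.norm(X[0]-X[1]))
s=ctrl.observe();R0=R.from_rotvec(s["tcp_rot"]).as_matrix()
b=np.array([.50,.25,.28]);Y=R.from_euler("z",100.35,degrees=True).as_matrix()@D
go(b,R0);go(b,Y,b,R0);go(b,D,b,Y);go(tgt(.12),D,b,D);print(tgt(0))
E
```

```text
[[0.5292, -0.1268, 0.02], [0.4542, -0.1339, 0.02], [0.5413, -0.2565, 0.02], [0.4667, -0.2652, 0.02]] [ 0.4979 -0.1956  0.02  ] 0.13031101802909317 0.07536966384342134
shift [-0.897 -0.954 -1.065] turn [0. 0. 0.] min rows 3.0
shift [0. 0. 0.] turn [-0.0008  0.0989  0.0004] min rows 5.0
shift [0. 0. 0.] turn [0.     0.     0.2788] min rows 15.0
shift [-9.316 -0.709  2.838] turn [0. 0. 0.] min rows 12.0
[ 0.49751848 -0.21714631  0.0181    ]
```

Emit:
play_rows([
  {"dx": -0.22, "dy": -0.24, "dz": -0.265, "rx": 0, "ry": 0, "rz": 0, "grip": -1},
  {"dx": -0.22, "dy": -0.24, "dz": -0.265, "rx": 0, "ry": 0, "rz": 0, "grip": -1},
  {"dx": -0.22, "dy": -0.24, "dz": -0.265, "rx": 0, "ry": 0, "rz": 0, "grip": -1},
  {"dx": -0.22, "dy": -0.24, "dz": -0.265, "rx": 0, "ry": 0, "rz": 0, "grip": -1},
  {"dx": 0, "dy": 0, "dz": 0, "rx": 0, "ry": 0.0165, "rz": 0, "grip": -1},
  {"dx": 0, "dy": 0, "dz": 0, "rx": 0, "ry": 0.0165, "rz": 0, "grip": -1},
  {"dx": 0, "dy": 0, "dz": 0, "rx": 0, "ry": 0.0165, "rz": 0, "grip": -1},
  {"dx": 0, "dy": 0, "dz": 0, "rx": 0, "ry": 0.0165, "rz": 0, "grip": -1},
  {"dx": 0, "dy": 0, "dz": 0, "rx": 0, "ry": 0.0165, "rz": 0, "grip": -1},
  {"dx": 0, "dy": 0, "dz": 0, "rx": 0, "ry": 0.0165, "rz": 0, "grip": -1},
  {"dx": 0, "dy": 0, "dz": 0, "rx": 0, "ry": 0, "rz": 0, "grip": -1},
])

```text
time: 10.32
ee_pos: [0.5018, 0.2503, 0.2694]
tcp_rot: [0.383, -3.104, 0.008]
wrist_force: [1.4, -0.3, -4.2]
width: 0.618
finger_force: 117.4
```

Emit:
play_rows([
  {"dx": 0, "dy": 0, "dz": 0, "rx": 0, "ry": 0, "rz": 0.0174, "grip": -1},
  {"dx": 0, "dy": 0, "dz": 0, "rx": 0, "ry": 0, "rz": 0.0174, "grip": -1},
  {"dx": 0, "dy": 0, "dz": 0, "rx": 0, "ry": 0, "rz": 0.0174, "grip": -1},
  {"dx": 0, "dy": 0, "dz": 0, "rx": 0, "ry": 0, "rz": 0.0174, "grip": -1},
  {"dx": 0, "dy": 0, "dz": 0, "rx": 0, "ry": 0, "rz": 0.0174, "grip": -1},
  {"dx": 0, "dy": 0, "dz": 0, "rx": 0, "ry": 0, "rz": 0.0174, "grip": -1},
  {"dx": 0, "dy": 0, "dz": 0, "rx": 0, "ry": 0, "rz": 0.0174, "grip": -1},
  {"dx": 0, "dy": 0, "dz": 0, "rx": 0, "ry": 0, "rz": 0.0174, "grip": -1},
  {"dx": 0, "dy": 0, "dz": 0, "rx": 0, "ry": 0, "rz": 0.0174, "grip": -1},
  {"dx": 0, "dy": 0, "dz": 0, "rx": 0, "ry": 0, "rz": 0.0174, "grip": -1},
  {"dx": 0, "dy": 0, "dz": 0, "rx": 0, "ry": 0, "rz": 0.0174, "grip": -1},
  {"dx": 0, "dy": 0, "dz": 0, "rx": 0, "ry": 0, "rz": 0.0174, "grip": -1},
  {"dx": 0, "dy": 0, "dz": 0, "rx": 0, "ry": 0, "rz": 0.0174, "grip": -1},
  {"dx": 0, "dy": 0, "dz": 0, "rx": 0, "ry": 0, "rz": 0.0174, "grip": -1},
  {"dx": 0, "dy": 0, "dz": 0, "rx": 0, "ry": 0, "rz": 0.0174, "grip": -1},
  {"dx": 0, "dy": 0, "dz": 0, "rx": 0, "ry": 0, "rz": 0.0174, "grip": -1},
  {"dx": 0, "dy": 0, "dz": 0, "rx": 0, "ry": 0, "rz": 0, "grip": -1},
])

```text
time: 11.73
ee_pos: [0.4979, 0.2512, 0.272]
tcp_rot: [2.141, 2.294, -0.013]
wrist_force: [-0.6, -0.6, -3.0]
width: 0.624
finger_force: 117.5
```

```bash
sed -i 's/radians(94.05)/radians(94.2)/;s/\[.496,-.1957/[.4968,-.1957/' h.py; python3 -c "
from h import *
s=ctrl.observe();print(s['joint_positions'].round(3),s['ee_pos'],s['tcp_rot'],s['time'])
go(tgt(.12),D)"
```

```text
[-0.028  0.324 -0.606  1.73   0.205  1.157 -0.625] [0.49786496 0.25116004 0.2719962 ] [ 2.14139737  2.29412    -0.01292924] 11.7333
shift [-9.323 -0.624  2.755] turn [-0.0006  0.0013 -0.0007] min rows 12.0
```

Emit:
play_rows([
  {"dx": -0.3, "dy": -0.035, "dz": 0, "rx": -0.0006, "ry": 0.0013, "rz": -0.0007, "grip": -1},
  {"dx": -0.5, "dy": -0.035, "dz": 0, "rx": 0, "ry": 0, "rz": 0, "grip": -1},
  {"dx": -0.55, "dy": -0.035, "dz": 0, "rx": 0, "ry": 0, "rz": 0, "grip": -1},
  {"dx": -0.55, "dy": -0.035, "dz": 0, "rx": 0, "ry": 0, "rz": 0, "grip": -1},
  {"dx": -0.55, "dy": -0.035, "dz": 0, "rx": 0, "ry": 0, "rz": 0, "grip": -1},
  {"dx": -0.55, "dy": -0.035, "dz": 0, "rx": 0, "ry": 0, "rz": 0, "grip": -1},
  {"dx": -0.55, "dy": -0.035, "dz": 0, "rx": 0, "ry": 0, "rz": 0, "grip": -1},
  {"dx": -0.55, "dy": -0.035, "dz": 0, "rx": 0, "ry": 0, "rz": 0, "grip": -1},
  {"dx": -0.55, "dy": -0.035, "dz": 0, "rx": 0, "ry": 0, "rz": 0, "grip": -1},
  {"dx": -0.55, "dy": -0.035, "dz": 0, "rx": 0, "ry": 0, "rz": 0, "grip": -1},
  {"dx": -0.55, "dy": -0.035, "dz": 0, "rx": 0, "ry": 0, "rz": 0, "grip": -1},
  {"dx": -0.55, "dy": -0.035, "dz": 0, "rx": 0, "ry": 0, "rz": 0, "grip": -1},
  {"dx": -0.55, "dy": -0.035, "dz": 0, "rx": 0, "ry": 0, "rz": 0, "grip": -1},
  {"dx": -0.55, "dy": -0.035, "dz": 0, "rx": 0, "ry": 0, "rz": 0, "grip": -1},
  {"dx": -0.55, "dy": -0.035, "dz": 0, "rx": 0, "ry": 0, "rz": 0, "grip": -1},
  {"dx": -0.55, "dy": -0.035, "dz": 0, "rx": 0, "ry": 0, "rz": 0, "grip": -1},
  {"dx": -0.5, "dy": -0.035, "dz": 0, "rx": 0, "ry": 0, "rz": 0, "grip": -1},
  {"dx": -0.3, "dy": -0.03, "dz": 0, "rx": 0, "ry": 0, "rz": 0, "grip": -1},
])

```text
time: 13.23
ee_pos: [0.5017, -0.2181, 0.2712]
tcp_rot: [-2.133, -2.305, 0.003]
wrist_force: [-0.4, -0.0, -2.7]
width: 0.624
finger_force: 117.4
```

Emit:
play_rows([
  {"dx": 0, "dy": 0, "dz": 0.4, "rx": 0, "ry": 0, "rz": 0, "grip": -1},
  {"dx": 0, "dy": 0, "dz": 0.6, "rx": 0, "ry": 0, "rz": 0, "grip": -1},
  {"dx": 0, "dy": 0, "dz": 0.6, "rx": 0, "ry": 0, "rz": 0, "grip": -1},
  {"dx": 0, "dy": 0, "dz": 0.6, "rx": 0, "ry": 0, "rz": 0, "grip": -1},
  {"dx": 0, "dy": 0, "dz": 0.5, "rx": 0, "ry": 0, "rz": 0, "grip": -1},
  {"dx": 0, "dy": 0, "dz": 0, "rx": 0, "ry": 0, "rz": 0, "grip": -1},
])

```text
time: 13.73
ee_pos: [0.4981, -0.2123, 0.1314]
tcp_rot: [-2.122, -2.301, 0.005]
wrist_force: [-1.7, 0.6, -2.3]
width: 0.619
finger_force: 117.3
```

```bash
python3 -c "
from h import *
s=ctrl.observe();print(s['joint_positions'].round(3),s['ee_pos'],s['time'],s['wrist_force'])
c=camera('wrist');np.savez('w7',**c);save('w7',c['image']);held(c,s);go(tgt(.02),D)"
```

```text
[ 0.611  0.426 -0.317  1.904  0.17   0.849  0.287] [ 0.49806289 -0.21230775  0.13142197] 13.7333 [-1.74919111  0.58096521 -2.34669627]
top plane tool [ 0.03   -0.0003 -0.0238] [-0.0019 -0.0052 -1.    ] sd 0.0007 13864 x range [-0.0204  0.0653] y [-0.0255  0.0249]
 hole [313.1 251.6] [279, 224, 69, 57, 3008] 0 [ 0.0195 -0.0005 -0.0238]
 hole [313.1 251.6] [279, 224, 69, 57, 3008] 0.004 [ 0.0216 -0.0005 -0.0278]
 hole [313.1 251.6] [279, 224, 69, 57, 3008] 0.007 [ 0.0232 -0.0005 -0.0308]
shift [-0.094 -0.023  1.921] turn [-0.0011 -0.0008  0.0011] min rows 3.0
```

View pics/w7.png

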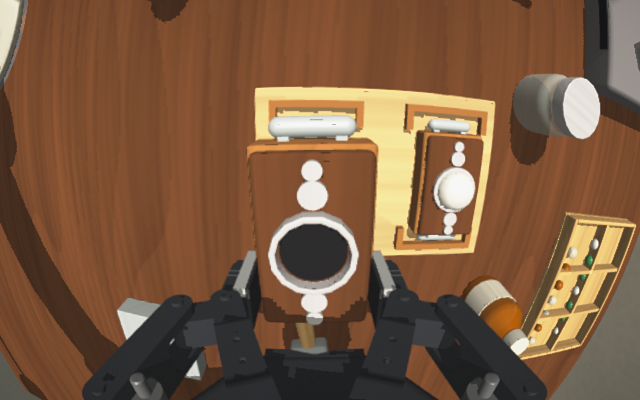

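The held block is over the free nest. The far fence's outer corners are at (271,101) and (363,102), and the graver/hammer items are clear. I'll check the nest centre with that fence, then descend.

Run:
```python
from h import *
c=dict(np.load("w7.npz"))
X=[]
for u,v in[(271,101),(363,102)]:
    p,d=wray(c,u,v);q=p+d*(.02-p[2])/d[2];X.append(q);print(q.round(4),"in nest frame (tool x along +y)",(D.T@(q-NEST)).round(4))
hsv=cv2.cvtColor(c["image"],cv2.COLOR_RGB2HSV)
# orange fence in nest region
P=wpts(c);L=(P-NEST)@D
m=(hsv[...,0]>=8)&(hsv[...,0]<18)&(hsv[...,1]>140)&(hsv[...,2]>130)&(P[...,2]>.008)&(P[...,2]<.028)&(abs(L[...,1])<.05)&(L[...,0]>.045)&(L[...,0]<.085)
print(m.sum(),np.percentile(L[m][:,0],[2,98]).round(4),np.percentile(L[m][:,1],[2,98]).round(4))
```

```text
[ 0.4552 -0.1325  0.02  ] in nest frame (tool x along +y) [ 0.0661 -0.0369 -0.008 ]
[ 0.5299 -0.1272  0.02  ] in nest frame (tool x along +y) [ 0.0659  0.038  -0.008 ]
911 [0.0476 0.0667] [-0.0385  0.0376]
```

Emit:
play_rows([
  {"dx": -0.03, "dy": -0.01, "dz": 0.3, "rx": -0.0011, "ry": -0.0008, "rz": 0.0011, "grip": -1},
  {"dx": -0.03, "dy": -0.01, "dz": 0.4, "rx": 0, "ry": 0, "rz": 0, "grip": -1},
  {"dx": -0.03, "dy": 0, "dz": 0.4, "rx": 0, "ry": 0, "rz": 0, "grip": -1},
  {"dx": 0, "dy": 0, "dz": 0.4, "rx": 0, "ry": 0, "rz": 0, "grip": -1},
  {"dx": 0, "dy": 0, "dz": 0.3, "rx": 0, "ry": 0, "rz": 0, "grip": -1},
  {"dx": 0, "dy": 0, "dz": 0.12, "rx": 0, "ry": 0, "rz": 0, "grip": -1},
  {"dx": 0, "dy": 0, "dz": 0, "rx": 0, "ry": 0, "rz": 0, "grip": -1},
  {"dx": 0, "dy": 0, "dz": 0, "rx": 0, "ry": 0, "rz": 0, "grip": -1},
])

```text
time: 14.45
ee_pos: [0.5037, -0.2188, 0.0424]
tcp_rot: [2.135, 2.293, 0.005]
wrist_force: [-0.0, 0.1, -2.8]
width: 0.621
finger_force: 117.3
```

```bash
python3 -c "
from h import *
s=ctrl.observe();print(s['ee_pos'],s['time'],s['wrist_force'])
go(tgt(.002),D)"
```

```text
[ 0.50371007 -0.21879838  0.04242985] 14.45 [-0.04209422  0.06897343 -2.77811245]
shift [ 0.042 -0.108  0.446] turn [ 0.0013  0.0006 -0.0003] min rows 1.0
```

Emit:
play_rows([
  {"dx": 0.04, "dy": -0.108, "dz": 0.1, "rx": 0.0012, "ry": 0.0006, "rz": 0, "grip": -1},
  {"dx": 0, "dy": 0, "dz": 0, "rx": 0, "ry": 0, "rz": 0, "grip": -1},
  {"dx": 0, "dy": 0, "dz": 0, "rx": 0, "ry": 0, "rz": 0, "grip": -1},
])

```text
time: 14.7
ee_pos: [0.497, -0.2169, 0.0366]
tcp_rot: [-2.141, -2.298, 0.001]
wrist_force: [0.2, -0.5, -2.5]
width: 0.622
finger_force: 117.5
```

```bash
python3 -c "
from h import *
s=ctrl.observe();print(s['ee_pos'],s['time'],s['wrist_force'],s['qvel'].round(3))
go(tgt(.002),D)"
```

```text
[ 0.4970473  -0.21694486  0.03660531] 14.7 [ 0.20694233 -0.54081262 -2.48806984] [-0.001  0.002  0.    -0.007  0.    -0.005 -0.002]
shift [-0.006  0.027  0.33 ] turn [-0.0002 -0.0001 -0.0004] min rows 1.0
```

Aligned to about 1 mm. I lower slowly towards contact.

Emit:
play_rows([
  {"dx": 0, "dy": 0.02, "dz": 0.1, "rx": 0, "ry": 0, "rz": 0, "grip": -1},
  {"dx": 0, "dy": 0, "dz": 0.1, "rx": 0, "ry": 0, "rz": 0, "grip": -1},
  {"dx": 0, "dy": 0, "dz": 0.06, "rx": 0, "ry": 0, "rz": 0, "grip": -1},
  {"dx": 0, "dy": 0, "dz": 0.04, "rx": 0, "ry": 0, "rz": 0, "grip": -1},
  {"dx": 0, "dy": 0, "dz": 0.02, "rx": 0, "ry": 0, "rz": 0, "grip": -1},
  {"dx": 0, "dy": 0, "dz": 0, "rx": 0, "ry": 0, "rz": 0, "grip": -1},
])

```text
time: 15.2
ee_pos: [0.4978, -0.2165, 0.0196]
tcp_rot: [-2.14, -2.297, 0.001]
wrist_force: [-1.0, 0.2, -1.9]
width: 0.623
finger_force: 117.5
```

Emit:
play_rows([
  {"dx": 0, "dy": 0, "dz": 0.015, "rx": 0, "ry": 0, "rz": 0, "grip": -1},
  {"dx": 0, "dy": 0, "dz": 0, "rx": 0, "ry": 0, "rz": 0, "grip": -1},
])

```text
time: 15.37
ee_pos: [0.4981, -0.2167, 0.0192]
tcp_rot: [-2.141, -2.297, 0.0]
wrist_force: [-0.2, -0.1, -3.0]
width: 0.625
finger_force: 117.5
```

Emit:
play_rows([
  {"dx": 0, "dy": 0, "dz": 0.015, "rx": 0, "ry": 0, "rz": 0, "grip": -1},
  {"dx": 0, "dy": 0, "dz": 0.015, "rx": 0, "ry": 0, "rz": 0, "grip": -1},
  {"dx": 0, "dy": 0, "dz": 0, "rx": 0, "ry": 0, "rz": 0, "grip": -1},
], grip_force=60)

```text
time: 15.62
ee_pos: [0.4983, -0.2167, 0.0185]
tcp_rot: [-2.141, -2.297, 0.001]
wrist_force: [-2.2, 0.8, 4.1]
width: 0.62
finger_force: 118.2
```

Contact with the floor (force +4 N upward). I release.

Emit:
play_rows([
  {"dx": 0, "dy": 0, "dz": 0, "rx": 0, "ry": 0, "rz": 0, "grip": -1},
  {"dx": 0, "dy": 0, "dz": 0, "rx": 0, "ry": 0, "rz": 0, "grip": 0.3},
  {"dx": 0, "dy": 0, "dz": 0, "rx": 0, "ry": 0, "rz": 0, "grip": 0.5},
  {"dx": 0, "dy": 0, "dz": 0, "rx": 0, "ry": 0, "rz": 0, "grip": 1},
  {"dx": 0, "dy": 0, "dz": 0, "rx": 0, "ry": 0, "rz": 0, "grip": 1},
  {"dx": 0, "dy": 0, "dz": 0, "rx": 0, "ry": 0, "rz": 0, "grip": 1},
  {"dx": 0, "dy": 0, "dz": 0, "rx": 0, "ry": 0, "rz": 0, "grip": 1},
], grip_force=20)

```text
time: 16.2
ee_pos: [0.4982, -0.2168, 0.0178]
tcp_rot: [-2.141, -2.297, 0.0]
wrist_force: [-1.0, 0.9, 0.2]
width: 0.999
finger_force: 0.0
```

Emit:
play_rows([
  {"dx": 0, "dy": 0, "dz": -0.1, "rx": 0, "ry": 0, "rz": 0, "grip": 1},
  {"dx": 0, "dy": 0, "dz": -0.2, "rx": 0, "ry": 0, "rz": 0, "grip": 1},
  {"dx": 0, "dy": 0, "dz": -0.4, "rx": 0, "ry": 0, "rz": 0, "grip": 1},
  {"dx": 0, "dy": 0, "dz": -0.5, "rx": 0, "ry": 0, "rz": 0, "grip": 1},
  {"dx": 0, "dy": 0, "dz": -0.5, "rx": 0, "ry": 0, "rz": 0, "grip": 1},
  {"dx": 0, "dy": 0, "dz": -0.5, "rx": 0, "ry": 0, "rz": 0, "grip": 1},
  {"dx": 0, "dy": 0, "dz": -0.5, "rx": 0, "ry": 0, "rz": 0, "grip": 1},
  {"dx": 0, "dy": 0, "dz": -0.3, "rx": 0, "ry": 0, "rz": 0, "grip": 1},
  {"dx": 0, "dy": 0, "dz": 0, "rx": 0, "ry": 0, "rz": 0, "grip": 1},
  {"dx": 0, "dy": 0, "dz": 0, "rx": 0, "ry": 0, "rz": 0, "grip": 1},
])

```text
time: 17.03
ee_pos: [0.499, -0.2172, 0.1695]
tcp_rot: [2.141, 2.297, 0.001]
wrist_force: [-0.8, -0.1, -0.0]
width: 1.001
finger_force: 0.0
```

Run:
```python
from h import *
s=ctrl.observe();print(s['ee_pos'],s['time'],s['wrist_force'],s['width'])
c=camera("wrist");save("w8",c["image"]);P=wpts(c);L=(P-NEST)@D;hsv=cv2.cvtColor(c["image"],cv2.COLOR_RGB2HSV)
m=(hsv[...,0]<14)&(hsv[...,1]>80)&(abs(P[...,2]-.042)<.004)&(abs(L[...,1])<.036)&(abs(L[...,0])<.06)
c0,n,sd=plane(L[m]);print("top",c0.round(4),n.round(4),sd.round(4),"world z",np.median(P[m][:,2]),np.percentile(L[m][:,0],[1,99]).round(4),np.percentile(L[m][:,1],[1,99]).round(4))
print(darkhole(c,NEST+[0,0,.034]))
for ce,st in darkhole(c,NEST+[0,0,.034])[0]:
    p,d=wray(c,*ce);print((D.T@(p+d*(.046-p[2])/d[2]-NEST)).round(4))
```

```text
[ 0.49904893 -0.21722386  0.16948777] 17.0333 [-0.82308251 -0.12571239 -0.04969547] 1.000507296613973
top [ 0.0025 -0.0006 -0.0301] [-0.0024 -0.0011  1.    ] 0.0008 world z 0.04210697499282637 [-0.0418  0.0414] [-0.0259  0.0249]
([(array([312.76, 169.9 ]), [297, 155, 33, 31, 805])], (np.int64(313), np.int64(169)))
[-0.0004 -0.0004 -0.034 ]
```

View pics/w8.png

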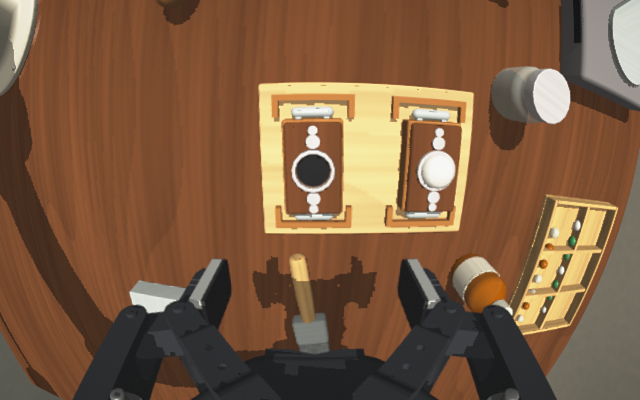

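The open block lies flat in the free nest, centred at (313,170). It is within 1 mm of the nest centre, its top is at 42 mm, and its tilt is under 0.003 rad. The gripper is clear, so I hand in.

```bash
python3 -c "
from bench import ctrl
print(ctrl.sign_off())"
```

```text
the job is handed in; nothing more can be done
None
```

I pulled the block with the empty setting off the rail and set it down flat, setting upward, in the free nest (within about 1 mm of centre), then handed the job in at about 17 s; the hand-in gave no verdict.

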